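# Seat the slide carrier in the corner of the loading plate

### The arm

A 6-joint arm with a two-finger parallel gripper is mounted at the origin on the work surface. World frame = base frame: x ahead of the robot, y to its left, z up, the work surface at z = 0. Lengths are in m, angles in rad, forces in N, time in s.
With the tool pointing down it reaches from about 0.3 to 0.775 m from the base axis. Payload 14.6 kg.
Tool frame: the origin (TCP) lies at the very end of the fingers, on their centre line; the grasp point (between the pads) lies 19 mm behind it; z points along the fingers, y is the line along which they close (so a half turn about z gives the same grasp; the last joint's range is limited). The gripper opens to 94 mm and grips with 3 to 60 N. Pads are 16 mm wide; open, the fingers measure 119 mm over their backs; the gripper's body (75 mm by 177 mm) begins 78 mm behind the grasp point.
Start: joints at [1.153, 0.3, 1.521, -0, 1.321, -0.067], TCP at [0.189, 0.516, 0.205] pointing down, gripper open.
Joint ranges: [-3.03, 3.03], [-0.79, 2.21], [0.23, 2.52], [-1.04, 4.18], [0, 3.07], [-2.55, 2.55]. Speed limits (rad/s): [2.22, 2.22, 2.57, 3.14, 3.14, 3.14].

### API

Orientations are given as [roll, pitch, yaw] about the fixed x, y, z axes, in that order (R = Rz(yaw) Ry(pitch) Rx(roll)).
In Python, from station import ctrl gives the robot as it stands. The module is installed in compiled form; this text tells all that it offers.
- The arm moves only by the tool step_arm, never from a script. Its argument "deltas" is a list of rows, each an object with "dp": the shift along the tool's x, y, z scaled (see below), a list of three; "twist": the turn about the tool's z scaled (see below). In form: [{"dp": [tx, ty, tz], "twist": twist}, ...]. A call has 1 to 12 rows; each row shifts and turns the commanded pose from where the row before left it, along the tool's axes as they then stand; what a row does not reach is not made up. The controller multiplies each number of a shift by 0.04 m and each number of a turn by 4 degrees. A row lasts 1/10 s, in which the tool goes at most 50 mm and 8.59 degrees, less where a joint would pass 70% of its speed; a pose out of reach is approached as far as the arm can. A call with a number of a shift or a turn outside -1 to 1 is refused whole. A call with a gripper value outside its range is refused whole. "gripper" is the opening, from -1 (shut) to 1 (fully open), set as the call begins (left out, the last holds). The fingers move at their own pace and stop on an object; "squeeze" is the grip in N (left out, the last holds). Time passes only in rows, so rows that do not move let the fingers close. It gives the time, the measured TCP pose, the force, the opening and the grip force at its end, in the units of the state.
- ctrl.get_obs(): the state, without advancing time (a new reading comes with each control period).
- ctrl.camera(name): name is "side" or "top" or "wrist"; returns (picture, depth): 400x640x3 uint8, red, green, blue; 400x640 float32, m along the optical axis (not along the pixel's ray), 0 where there is no reading.
- ctrl.get_calibration(name): a dict with "fx", "fy", "cx", "cy" (pixels), "distortion" ([k1, k2, p1, p2, k3] as OpenCV has them; the pictures are not rectified), "world_to_cam" (4x4, takes a point from world to camera coordinates); the wrist camera has in their place "hand_eye" (4x4, takes a point from camera to tool coordinates, whose origin is the TCP and whose axes are the flange's). Camera axes: x right, y down, z forward; pixel columns grow to the right and rows downward; lengths in m; the calibration is good to about 2 mm. A picture is of the moment at which its call begins: read the wrist's pose just before it. get_calibration takes no time and is no camera call.
- ctrl.hand_in(): hands the job in; it is judged then, once.
Trained networks look in the newest picture that a camera, given by its name, has taken for a name from the list of things; names that differ only in an ending like _2 or _b are one class to them, and where a whole thing is asked for, a point or a joint stands for the part that bears it (a point fixed in the world has none). Each returns a list of dicts, best first, with "conf" (0 to 1); they miss things now and then, are a little off and sometimes report something else, mostly with a low value. They report only what shows in the picture. A call takes as long as a camera call.
- ctrl.spot_in(camera, label): "rect" ([left, top, right, bottom] as shares, 0 to 1, of the picture: columns of its width, rows of its height, round what is visible of it).
- ctrl.cut_out(camera, label): "pixels" (400x640 bool, what is visible of it) and "rect" ([left, top, right, bottom] as shares, 0 to 1, of the picture: columns of its width, rows of its height, round what is visible of it).
The state is a dict: "time_s": time; "qpos": joint angles; "joint_vel": joint speeds; "tau": joint torques, N m; "ee_pos": TCP position; "eef_rot": TCP orientation; "force": force on the tool from outside, world axes, zero at the start; "moment": the same for the moment, N m; "grip_width": finger opening in m; "grip_force": force on a finger pad.
Only numpy, scipy, OpenCV 4.12 (cv2) and the standard library are available. Lean on these libraries where they do the work, as an engineer would, in place of code of your own. Each camera call takes 0.05 s, during which the arm holds its last target. There are 200 camera calls.

### The job

Push the blue slide carrier across the metal loading plate, without lifting or tipping it, until it sits fully home in the corner: its long edge flat against the dark rail along the far side of the plate and its left end touching the red end stop. Only push it with the fingers, take them away at the end, and leave the oil bottle, the specimen jar and the cover-glass box alone.

Things in the scene. Friction and masses are not known exactly. Their poses are not given: they have to be found in the camera images.
- plate: Fixed aluminium loading plate on the black bench, 220 (x) by 360 (y) by 8 mm; origin at the centre of its underside, top at z = 8 mm. +x points away from the robot (turned up to 15 degrees), +y left. A dark steel rail, 20 mm thick and 20 mm high above the plate, runs along its whole far (+x) edge; the rail's near face is at x = +85 mm in the plate's frame.
- stop: Red end stop fixed on the plate, square to it, far end touching the rail: 70 (x) by 20 (y) by 24 mm high. Origin at the centre of its underside, on the plate's top; axes as the plate's. The carrier must touch its right-hand face, at y = -10 mm in its frame. Its place along the rail varies.
- carrier: Loose blue slide carrier, a flat rigid slab 100 (x) by 128 (y) by 18 mm, about 0.3 kg, four glass slides set in its top; it slides on the plate. Origin at the centre of its underside; x its short direction, y its long one. Starts on the plate, askew up to 17 degrees, away from the rail, to the right of the stop. Too wide for the gripper.
- oil: Loose amber immersion-oil bottle with black cap, 32 mm across, 65 mm high, standing on the bench beside the plate; origin at the centre of its underside. Leave alone.
- jar: Loose clear specimen jar with orange lid, 48 mm across, 58 mm high, standing on the bench beside the plate; origin at the centre of its underside. Leave alone.
- coverbox: Loose white cover-glass box with green lid, 57 mm square, 40 mm high, standing on the bench beside the plate; origin at the centre of its underside. Leave alone.

How it is judged:
At the end, for the whole second after the job is handed in: The carrier lies flat and at rest on the plate, its far long edge against the rail and its left end against the red stop (each gap under 3 mm, askew by less than 0.03 rad); oil bottle, jar and cover-glass box stand upright within 15 mm of where they began (x of carrier in the frame of plate between 0.032 and 0.038 m and y of carrier in the frame of stop between -0.077 and -0.071 m and angle between the y axis of carrier and the y axis of plate, either way round below 0.03 rad and z of carrier in the frame of plate below 0.0105 m and angle between carrier's own z axis and vertical below 0.03 rad and linear speed of carrier below 0.01 m/s and distance of each of oil, jar, coverbox from where it was at the start of the episode below 0.015 m and angle between each of oil, jar, coverbox's own z axis and vertical below 0.2 rad); the robot touches nothing.
It fails at once if the carrier is lifted off the plate or tipped (z of carrier in the frame of plate above 0.016 m or angle between carrier's own z axis and vertical above 0.12 rad).
It fails at once if the oil bottle is knocked, moved or lifted (distance of oil from where it was at the start of the episode above 0.015 m or angle between oil's own z axis and vertical above 0.3 rad).
It fails at once if the specimen jar is knocked, moved or lifted (distance of jar from where it was at the start of the episode above 0.015 m or angle between jar's own z axis and vertical above 0.3 rad).
It fails at once if the cover-glass box is knocked, moved or lifted (distance of coverbox from where it was at the start of the episode above 0.015 m or angle between coverbox's own z axis and vertical above 0.3 rad).
It also fails if it takes over 72 s, if anything falls off the work surface, if the arm or the gripper's body presses on something with over 40 N, if the wrist force passes 120 N, or if a joint passes its speed limit or range.

## Working session

There is one attempt and no reset: what is moved stays moved. The work goes in short steps, Python scripts to look and compute and a tool call to move; the robot and the scene stay as the last step left them, time stands still between calls to the robot, and variables do not carry over. Pictures are saved under pics/ and viewed, at most 10 in all, crops included, and the job is handed in when it is done.

Besides the shell and the picture viewer there is one more tool, called after "Call:" as a command line: name --argument value ..., lists and objects as JSON in quotes. step_arm: Moves the arm, as the interface text tells. Its arguments: {"type":"object","properties":{"deltas":{"type":"array"},"gripper":{"type":"number"},"squeeze":{"type":"number"}},"required":["deltas"]}

```bash
mkdir -p pics; cat > h.py <<'E'
import numpy as np, cv2
from station import ctrl
def cal(n):
    c=ctrl.get_calibration(n); K=np.array([[c['fx'],0,c['cx']],[0,c['fy'],c['cy']],[0,0,1.]])
    return K,np.array(c['distortion'],float),c
def onplane(n,px,z):
    "pixels -> world points on plane z (fixed cameras)"
    K,d,c=cal(n); T=np.linalg.inv(np.array(c['world_to_cam']))
    u=cv2.undistortPoints(np.array(px,float).reshape(-1,1,2),K,d).reshape(-1,2)
    r=np.c_[u,np.ones(len(u))]@T[:3,:3].T; o=T[:3,3]
    return o+r*((z-o[2])/r[:,2])[:,None]
def proj(n,P):
    K,d,c=cal(n); T=np.array(c['world_to_cam'])
    return cv2.projectPoints(np.array(P,float),cv2.Rodrigues(T[:3,:3])[0],T[:3,3],K,d)[0].reshape(-1,2)
def save(n,im): cv2.imwrite('pics/'+n+'.png',im[...,::-1])
E
python3 - <<'E'
from h import *
o=ctrl.get_obs(); print(o['ee_pos'],o['eef_rot'],o['time_s'],o['grip_width'])
im,d=ctrl.camera('top'); save('top0',im)
for l in ['carrier','stop','plate','oil','jar','coverbox']:
    r=ctrl.cut_out('top',l)
    for q in r[:2]:
        m=q['pixels'].astype(np.uint8)
        b=cv2.boxPoints(cv2.minAreaRect(cv2.findNonZero(m)))
        z={'carrier':.026,'stop':.032,'plate':.008,'oil':.065,'jar':.058,'coverbox':.04}[l]
        print(l,round(q['conf'],2),b.round(0).tolist(),onplane('top',b,z)[:,:2].round(4).tolist())
im,d=ctrl.camera('side'); save('side0',im)
E
```

```text
[0.18888396 0.5162717  0.20488234] [-3.14043155e+00 -5.36249515e-05  2.79087313e+00] 0.0 0.0938320241303574
carrier 0.98 [[367.0, 176.0], [431.0, 171.0], [435.0, 221.0], [372.0, 226.0]] [[0.6526, 0.0451], [0.6682, -0.0881], [0.5645, -0.0989], [0.5496, 0.0337]]
stop 0.67 [[310.0, 154.0], [322.0, 153.0], [325.0, 189.0], [314.0, 190.0]] [[0.6945, 0.1636], [0.6976, 0.14], [0.6246, 0.1307], [0.6216, 0.1542]]
plate 0.65 [[282.0, 147.0], [452.0, 132.0], [461.0, 236.0], [291.0, 251.0]] [[0.7126, 0.2256], [0.7556, -0.1384], [0.5339, -0.1601], [0.4941, 0.1997]]
plate 0.52 [[229.0, 181.0], [255.0, 168.0], [268.0, 193.0], [242.0, 207.0]] [[0.6357, 0.335], [0.666, 0.2813], [0.6129, 0.2508], [0.5826, 0.3043]]
oil 0.49 [[303.0, 99.0], [318.0, 99.0], [318.0, 117.0], [303.0, 117.0]] [[0.8014, 0.1808], [0.8022, 0.1507], [0.7654, 0.1497], [0.7646, 0.1797]]
jar 0.63 [[307.0, 268.0], [327.0, 268.0], [327.0, 293.0], [307.0, 293.0]] [[0.4644, 0.1632], [0.4655, 0.1236], [0.416, 0.1223], [0.4149, 0.1618]]
coverbox 0.73 [[229.0, 181.0], [255.0, 167.0], [269.0, 194.0], [242.0, 207.0]] [[0.635, 0.3287], [0.6635, 0.2754], [0.6094, 0.2461], [0.5811, 0.2991]]
```

View pics/top0.png

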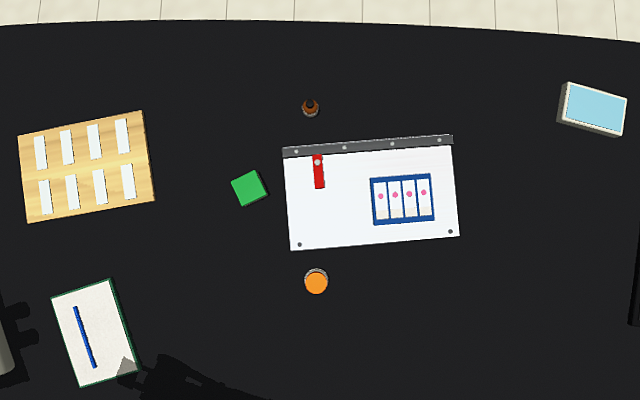

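View pics/side0.png

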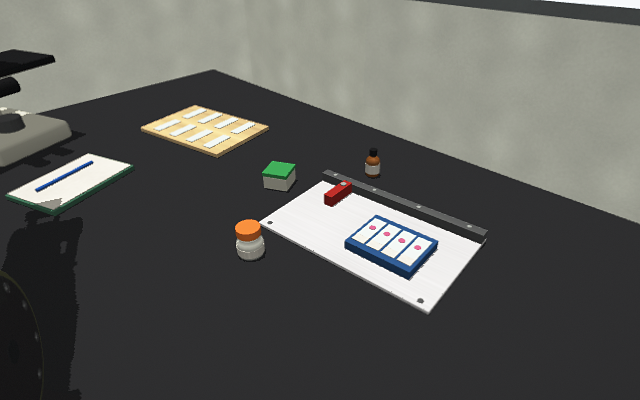

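The top view shows the plate with corners at (282,147), (452,135), (461,236) and (291,251), and the rail along the top edge. The stop is at (318,171) and the carrier at (402,198), nearly square to the plate. The oil is at (310,107), the jar at (316,281) and the box at (249,187). The side view agrees. I'll turn the tool to match the plate, then move over the carrier for a wrist-camera look.

Call:
step_arm --deltas '[{"dp": [0,0,-0.4],"twist": -0.95},{"dp": [0,0,-0.4],"twist": -0.95},{"dp": [0,0,-0.4],"twist": -0.95},{"dp": [0,0,-0.4],"twist": -0.95},{"dp": [0,0,-0.4],"twist": -0.95},{"dp": [0,0,0],"twist": -0.95},{"dp": [0,0,0],"twist": -0.95}]' --gripper 1

```text
time_s: 1.1
ee_pos: [0.189, 0.5166, 0.2859]
eef_rot: [3.141, 0.0, -3.025]
force: [0.2, -0.5, -0.6]
grip_width: 0.0938
grip_force: 0.0
```

Call:
step_arm --deltas '[{"dp": [-0.45,-1,0],"twist": 0},{"dp": [-0.45,-1,0],"twist": 0},{"dp": [-0.45,-1,0],"twist": 0},{"dp": [-0.45,-1,0],"twist": 0},{"dp": [-0.45,-1,0],"twist": 0},{"dp": [-0.45,-1,0],"twist": 0},{"dp": [-0.45,-1,0],"twist": 0},{"dp": [-0.45,-1,0],"twist": 0},{"dp": [-0.45,-1,0],"twist": 0},{"dp": [-0.45,-1,0],"twist": 0},{"dp": [-0.45,-1,0],"twist": 0},{"dp": [-0.45,-1,0],"twist": 0}]'

```text
time_s: 2.3
ee_pos: [0.4586, 0.0622, 0.2857]
eef_rot: [-3.142, 0.001, -3.028]
force: [0.7, 0.1, -0.8]
grip_width: 0.0941
grip_force: 0.0
```

Call:
step_arm --deltas '[{"dp": [-0.45,-1,0],"twist": 0},{"dp": [-0.45,-0.7,0],"twist": 0},{"dp": [0,0,0],"twist": 0},{"dp": [0,0,0],"twist": 0},{"dp": [0,0,0],"twist": 0}]'

```text
time_s: 2.8
ee_pos: [0.501, 0.0013, 0.2856]
eef_rot: [3.141, 0.0, -3.027]
force: [0.2, -0.4, 0.4]
grip_width: 0.0939
grip_force: 0.0
```

```bash
cat >> h.py <<'E'
from scipy.spatial.transform import Rotation as Rn
def wpose():
    o=ctrl.get_obs(); T=np.eye(4); T[:3,:3]=Rn.from_euler('xyz',o['eef_rot']).as_matrix(); T[:3,3]=o['ee_pos']
    return T
def wplane(Tt,px,z):
    K,d,c=cal('wrist'); T=Tt@np.array(c['hand_eye'])
    u=cv2.undistortPoints(np.array(px,float).reshape(-1,1,2),K,d).reshape(-1,2)
    r=np.c_[u,np.ones(len(u))]@T[:3,:3].T; o=T[:3,3]
    return o+r*((z-o[2])/r[:,2])[:,None]
E
cat > look.py <<'E'
import sys
from h import *
T=wpose(); im,d=ctrl.camera('wrist'); save(sys.argv[1],im)
o=ctrl.get_obs(); print(o['time_s'],o['ee_pos'].round(4),o['eef_rot'].round(4),o['force'].round(1))
for l,z in [('carrier',.026),('stop',.032),('plate',.008)]:
    for q in ctrl.cut_out('wrist',l)[:1]:
        b=cv2.boxPoints(cv2.minAreaRect(cv2.findNonZero(q['pixels'].astype(np.uint8))))
        P=wplane(T,b,z)[:,:2]; e=np.roll(P,-1,0)-P
        print(l,round(q['conf'],2),b.round(0).tolist(),P.round(4).tolist(),'len',np.linalg.norm(e,axis=1).round(4),'ang',np.degrees(np.arctan2(e[:,1],e[:,0])).round(2))
E
python3 look.py w0
```

```text
2.85 [0.501  0.0014 0.2857] [ 3.1416e+00  4.0000e-04 -3.0270e+00] [-0.1  0.  -0.2]
carrier 0.94 [[246.0, 204.0], [335.0, 204.0], [335.0, 270.0], [246.0, 270.0]] [[0.5599, -0.0963], [0.5456, 0.0292], [0.6488, 0.0424], [0.664, -0.0912]] len [0.1263 0.104  0.1344 0.1042] ang [  96.51    7.24  -83.51 -177.21]
stop 0.58 [[391.0, 305.0], [395.0, 259.0], [411.0, 260.0], [408.0, 306.0]] [[0.6945, 0.1355], [0.6175, 0.1266], [0.6165, 0.1512], [0.6935, 0.1612]] len [0.0775 0.0246 0.0776 0.0257] ang [-173.41   92.27    7.41  -87.85]
plate 0.6 [[209.0, 316.0], [209.0, 179.0], [455.0, 179.0], [455.0, 316.0]] [[0.7648, -0.1508], [0.5341, -0.1547], [0.4939, 0.1977], [0.7187, 0.2504]] len [0.2307 0.3547 0.2308 0.4038] ang [-179.03   96.5    13.18  -83.45]
```

View pics/w0.png

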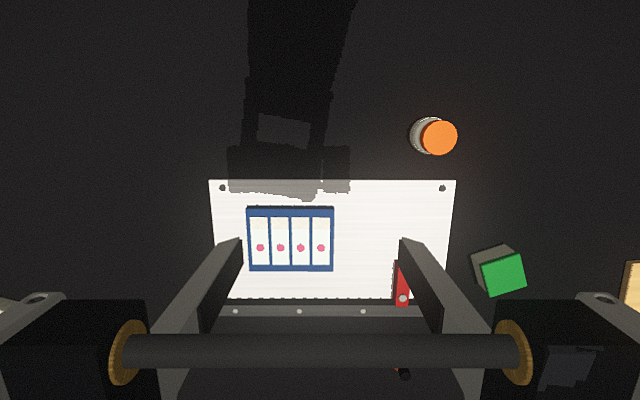

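The wrist view shows the carrier square to the image, from (246,204) to (335,270), with the stop near (400,283). The tool is aligned with the plate. I'll descend just in front of the carrier's near edge.

Call:
step_arm --deltas '[{"dp": [-0.3,-0.5,0],"twist": 0},{"dp": [-0.3,-0.5,0],"twist": 0},{"dp": [0,0,0.9],"twist": 0},{"dp": [0,0,0.9],"twist": 0},{"dp": [0,0,0.9],"twist": 0},{"dp": [0,0,0.9],"twist": 0},{"dp": [0,0,0.9],"twist": 0},{"dp": [0,0,0.9],"twist": 0},{"dp": [0,0,0.7],"twist": 0},{"dp": [0,0,0.4],"twist": 0},{"dp": [0,0,0.3],"twist": 0},{"dp": [0,0,0],"twist": 0}]'

```text
time_s: 4.2
ee_pos: [0.5292, -0.0361, 0.0125]
eef_rot: [3.141, -0.002, -3.028]
force: [-0.2, -0.5, 0.8]
grip_width: 0.0938
grip_force: 0.0
```

```bash
python3 look.py w1; python3 - <<'E'
from h import *
p=ctrl.get_obs()['ee_pos']; print('uv',p[0]*.9934+p[1]*.1146,-p[0]*.1146+p[1]*.9934)
E
```

```text
4.25 [ 0.5298 -0.0363  0.0135] [ 3.1415e+00 -4.0000e-04 -3.0278e+00] [ 0.8 -0.5  1. ]
carrier 0.93 [[211.0, 399.0], [211.0, 292.0], [420.0, 292.0], [420.0, 399.0]] [[0.6341, -0.0934], [0.5556, -0.0951], [0.5419, 0.0255], [0.6188, 0.0408]] len [0.0785 0.1213 0.0784 0.1351] ang [-178.79   96.49   11.29  -83.51]
plate 0.96 [[122.0, 232.0], [639.0, 232.0], [639.0, 399.0], [122.0, 399.0]] [[0.5319, -0.1548], [0.4966, 0.1548], [0.6182, 0.2026], [0.661, -0.1617]] len [0.3116 0.1306 0.3669 0.1293] ang [ 96.51  21.49 -83.29 176.95]
uv 0.5227157882713144 -0.0970137167407017
```

View pics/w1.png

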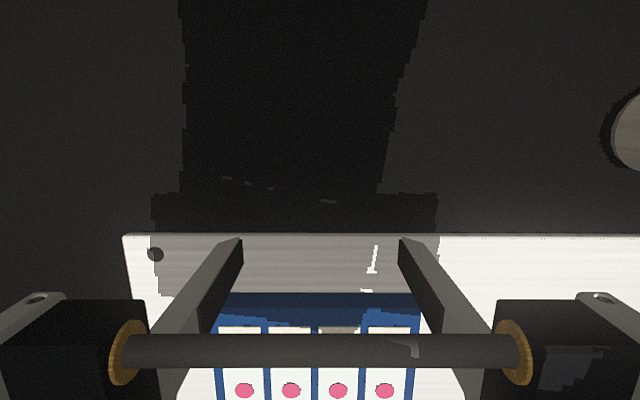

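The fingers straddle the middle of the carrier's near edge: its ends are at columns 211 and 420, and the tips at 238 and 400. They are clear of it, so I'll push toward the rail.

Call:
step_arm --deltas '[{"dp": [-0.15,0,0],"twist": 0},{"dp": [-0.15,0,0],"twist": 0},{"dp": [-0.15,0,0],"twist": 0},{"dp": [-0.15,0,0],"twist": 0},{"dp": [-0.15,0,0],"twist": 0},{"dp": [-0.15,0,0],"twist": 0},{"dp": [-0.15,0,0],"twist": 0},{"dp": [-0.15,0,0],"twist": 0},{"dp": [-0.15,0,0],"twist": 0},{"dp": [-0.15,0,0],"twist": 0}]'

```text
time_s: 5.4
ee_pos: [0.5899, -0.0296, 0.0134]
eef_rot: [3.142, -0.0, -3.028]
force: [-2.4, -0.3, 1.9]
grip_width: 0.094
grip_force: 1.2
```

Call:
step_arm --deltas '[{"dp": [-0.1,0,0],"twist": 0},{"dp": [0,0,0],"twist": 0}]'

```text
time_s: 5.6
ee_pos: [0.594, -0.0292, 0.0134]
eef_rot: [-3.141, 0.001, -3.028]
force: [-0.2, 0.7, -0.4]
grip_width: 0.0943
grip_force: 0.0
```

Call:
step_arm --deltas '[{"dp": [-0.1,0,0],"twist": 0},{"dp": [0,0,0],"twist": 0}]'

```text
time_s: 5.8
ee_pos: [0.5977, -0.0287, 0.0134]
eef_rot: [-3.142, 0.0, -3.028]
force: [-0.3, 0.2, 0.5]
grip_width: 0.0939
grip_force: 0.0
```

Call:
step_arm --deltas '[{"dp": [-0.1,0,0],"twist": 0}]'

```text
time_s: 5.9
ee_pos: [0.6011, -0.0283, 0.0134]
eef_rot: [3.141, -0.0, -3.028]
force: [-0.7, -0.4, -1.3]
grip_width: 0.094
grip_force: 0.6
```

Call:
step_arm --deltas '[{"dp": [-0.05,0,0],"twist": 0}]'

```text
time_s: 6.0
ee_pos: [0.6035, -0.0281, 0.0134]
eef_rot: [3.142, -0.0, -3.028]
force: [-2.3, 0.4, 1.1]
grip_width: 0.0943
grip_force: 1.2
```

Call:
step_arm --deltas '[{"dp": [-0.05,0,0],"twist": 0}]'

```text
time_s: 6.1
ee_pos: [0.6054, -0.0279, 0.0134]
eef_rot: [3.142, -0.0, -3.028]
force: [-2.9, 0.1, 0.3]
grip_width: 0.0937
grip_force: 1.1
```

Call:
step_arm --deltas '[{"dp": [-0.05,0,0],"twist": 0}]'

```text
time_s: 6.2
ee_pos: [0.6063, -0.0277, 0.0134]
eef_rot: [3.141, -0.003, -3.028]
force: [-20.9, -1.3, 14.8]
grip_width: 0.0941
grip_force: 10.5
```

Call:
step_arm --deltas '[{"dp": [-0.05,0,0],"twist": 0}]'

```text
time_s: 6.3
ee_pos: [0.6065, -0.0277, 0.0134]
eef_rot: [3.141, -0.008, -3.028]
force: [-36.9, -3.1, 26.7]
grip_width: 0.0942
grip_force: 18.6
```

Contact with the rail is firm at about 37 N. I'll back off, lift and turn a quarter turn.

Call:
step_arm --deltas '[{"dp": [0.2,0,0],"twist": 0},{"dp": [0.4,0,0],"twist": 0},{"dp": [0.9,0,0],"twist": 0},{"dp": [0,0,-0.5],"twist": 0},{"dp": [0,0,-0.8],"twist": 0.5},{"dp": [0,0,-0.8],"twist": 1},{"dp": [0,0,-0.4],"twist": 1},{"dp": [0,0,0],"twist": 1},{"dp": [0,0,0],"twist": 1},{"dp": [0,0,0],"twist": 1},{"dp": [0,0,0],"twist": 1},{"dp": [0,0,0],"twist": 1}]' --gripper 0

```text
time_s: 7.5
ee_pos: [0.55, -0.0342, 0.1136]
eef_rot: [3.141, 0.001, 2.729]
force: [0.6, 0.4, -0.5]
grip_width: 0.0467
grip_force: 0.0
```

Call:
step_arm --deltas '[{"dp": [0,0,0],"twist": 1},{"dp": [0,0,0],"twist": 1},{"dp": [0,0,0],"twist": 1},{"dp": [0,0,0],"twist": 1},{"dp": [0,0,0],"twist": 1},{"dp": [0,0,0],"twist": 1},{"dp": [0,0,0],"twist": 1},{"dp": [0,0,0],"twist": 1},{"dp": [0,0,0],"twist": 1},{"dp": [0,0,0],"twist": 1},{"dp": [0,0,0],"twist": 1},{"dp": [0,0,0],"twist": 1}]'

```text
time_s: 8.7
ee_pos: [0.55, -0.0342, 0.1136]
eef_rot: [3.141, 0.0, 1.891]
force: [0.3, -0.0, 0.5]
grip_width: 0.047
grip_force: 0.0
```

Call:
step_arm --deltas '[{"dp": [-0.55,0,0],"twist": 1},{"dp": [-0.55,0,0],"twist": 1},{"dp": [-0.55,0,0],"twist": 0},{"dp": [-0.55,0,0],"twist": 0},{"dp": [0,0,0],"twist": 0},{"dp": [0,0,0],"twist": 0}]'

```text
time_s: 9.3
ee_pos: [0.5702, -0.1196, 0.1134]
eef_rot: [3.141, -0.0, 1.753]
force: [0.2, -0.5, 0.2]
grip_width: 0.0469
grip_force: 0.0
```

```bash
python3 look.py w2; python3 - <<'E'
from h import *
p=ctrl.get_obs()['ee_pos']; print('uv',p[0]*.9934+p[1]*.1146,-p[0]*.1146+p[1]*.9934)
im,d=ctrl.camera('top')
for l,z in [('carrier',.026),('stop',.032)]:
    for q in ctrl.cut_out('top',l)[:1]:
        b=cv2.boxPoints(cv2.minAreaRect(cv2.findNonZero(q['pixels'].astype(np.uint8)))); print(l,onplane('top',b,z)[:,:2].round(4).tolist())
E
```

```text
9.35 [ 0.5702 -0.1191  0.1134] [ 3.1414e+00 -1.0000e-04  1.7541e+00] [ 0.2  1.  -0.8]
carrier 0.91 [[382.0, 188.0], [405.0, 15.0], [543.0, 33.0], [520.0, 207.0]] [[0.6187, -0.0907], [0.6044, 0.0392], [0.7073, 0.0454], [0.7387, -0.0851]] len [0.1306 0.1031 0.1342 0.1201] ang [  96.3     3.47  -76.45 -177.31]
plate 0.84 [[275.0, 251.0], [284.0, -10.0], [582.0, 0.0], [573.0, 261.0]] [[0.5365, -0.1734], [0.5126, 0.0441], [0.7384, 0.0775], [0.8206, -0.1318]] len [0.2188 0.2283 0.2249 0.2872] ang [  96.29    8.42  -68.54 -171.67]
uv 0.5528355307194504 -0.18339570957777368
carrier [[0.7075, 0.0498], [0.7233, -0.081], [0.621, -0.0913], [0.606, 0.0388]]
stop [[0.6946, 0.1626], [0.6977, 0.141], [0.6265, 0.1308], [0.6234, 0.1523]]
```

View pics/w2.png

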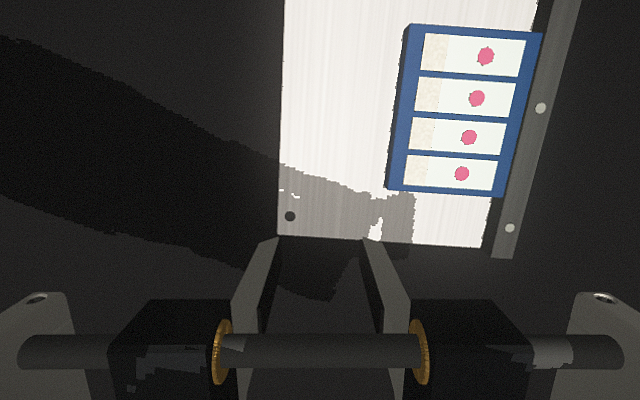

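The carrier is flush along the rail in the image, with its right end at v≈-0.161. I'll finish the turn, go behind its right end and descend.

Call:
step_arm --deltas '[{"dp": [0,0,0],"twist": 0.98},{"dp": [0,0.5,0],"twist": 0},{"dp": [0,0.5,0],"twist": 0},{"dp": [0,0.5,0],"twist": 0},{"dp": [0,0.5,0],"twist": 0},{"dp": [0,0.5,0],"twist": 0},{"dp": [0,0,0.6],"twist": 0},{"dp": [0,0,0.7],"twist": 0},{"dp": [0,0,0.7],"twist": 0},{"dp": [0,0,0.5],"twist": 0},{"dp": [0,0,0],"twist": 0}]'

```text
time_s: 10.75
ee_pos: [0.6683, -0.1076, 0.0107]
eef_rot: [-3.138, -0.001, 1.686]
force: [0.5, -0.2, 1.1]
grip_width: 0.0467
grip_force: 0.0
```

Call:
step_arm --deltas '[{"dp": [0.15,0,0],"twist": 0},{"dp": [0.15,0,0],"twist": 0},{"dp": [0.15,0,0],"twist": 0},{"dp": [0.15,0,0],"twist": 0},{"dp": [0.15,0,0],"twist": 0},{"dp": [0.15,0,0],"twist": 0},{"dp": [0.15,0,0],"twist": 0},{"dp": [0.15,0,0],"twist": 0}]'

```text
time_s: 11.55
ee_pos: [0.664, -0.06, 0.0135]
eef_rot: [3.142, 0.0, 1.686]
force: [0.2, -3.6, 1.3]
grip_width: 0.0467
grip_force: 1.5
```

Call:
step_arm --deltas '[{"dp": [0.15,0,0],"twist": 0},{"dp": [0.15,0,0],"twist": 0},{"dp": [0.15,0,0],"twist": 0},{"dp": [0.15,0,0],"twist": 0},{"dp": [0.15,0,0],"twist": 0},{"dp": [0.15,0,0],"twist": 0},{"dp": [0.15,0,0],"twist": 0}]'

```text
time_s: 12.25
ee_pos: [0.6591, -0.0183, 0.0135]
eef_rot: [-3.142, 0.0, 1.686]
force: [1.7, -3.1, 3.0]
grip_width: 0.0471
grip_force: 1.5
```

Call:
step_arm --deltas '[{"dp": [0.1,0,0],"twist": 0}]'

```text
time_s: 12.35
ee_pos: [0.6587, -0.0142, 0.0134]
eef_rot: [-3.141, -0.0, 1.686]
force: [0.2, -2.8, 1.5]
grip_width: 0.0469
grip_force: 1.5
```

Call:
step_arm --deltas '[{"dp": [0.06,0,0],"twist": 0}]'

```text
time_s: 12.45
ee_pos: [0.6584, -0.012, 0.0134]
eef_rot: [-3.141, -0.0, 1.686]
force: [0.3, -2.8, 2.0]
grip_width: 0.0468
grip_force: 1.5
```

Call:
step_arm --deltas '[{"dp": [0.06,0,0],"twist": 0}]'

```text
time_s: 12.55
ee_pos: [0.6582, -0.0099, 0.0134]
eef_rot: [-3.142, 0.0, 1.686]
force: [-0.2, -2.9, 2.6]
grip_width: 0.0469
grip_force: 1.5
```

v is now about -0.085, so roughly 6 mm remains.

Call:
step_arm --deltas '[{"dp": [0.06,0,0],"twist": 0}]'

```text
time_s: 12.65
ee_pos: [0.6579, -0.0076, 0.0134]
eef_rot: [-3.142, 0.0, 1.686]
force: [0.9, -2.7, 3.2]
grip_width: 0.0469
grip_force: 1.4
```

Call:
step_arm --deltas '[{"dp": [0.05,0,0],"twist": 0}]'

```text
time_s: 12.75
ee_pos: [0.6577, -0.0056, 0.0134]
eef_rot: [-3.142, -0.0, 1.686]
force: [-0.1, -2.7, 2.0]
grip_width: 0.0471
grip_force: 1.4
```

Call:
step_arm --deltas '[{"dp": [0.04,0,0],"twist": 0}]'

```text
time_s: 12.85
ee_pos: [0.6575, -0.004, 0.0134]
eef_rot: [-3.141, -0.0, 1.686]
force: [0.6, -2.2, 2.3]
grip_width: 0.0471
grip_force: 1.4
```

Call:
step_arm --deltas '[{"dp": [0.04,0,0],"twist": 0}]'

```text
time_s: 12.95
ee_pos: [0.6573, -0.0028, 0.0134]
eef_rot: [-3.141, 0.001, 1.686]
force: [-0.9, -13.9, 2.2]
grip_width: 0.0472
grip_force: 6.8
```

Call:
step_arm --deltas '[{"dp": [0.03,0,0],"twist": 0}]'

```text
time_s: 13.05
ee_pos: [0.6571, -0.0028, 0.0134]
eef_rot: [-3.141, 0.002, 1.685]
force: [-1.5, -17.7, 2.0]
grip_width: 0.0472
grip_force: 8.6
```

Call:
step_arm --deltas '[{"dp": [-0.2,0,0],"twist": 0},{"dp": [-0.5,0,0],"twist": 0},{"dp": [0,0,-0.8],"twist": 0},{"dp": [0,0,-0.8],"twist": 0},{"dp": [0,0,-0.8],"twist": 0},{"dp": [0,0,0],"twist": 0},{"dp": [0,0,0],"twist": 0}]' --gripper 0

```text
time_s: 13.75
ee_pos: [0.6605, -0.0299, 0.1096]
eef_rot: [3.141, -0.0, 1.685]
force: [0.4, 0.3, -0.6]
grip_width: 0.0469
grip_force: 0.0
```

```bash
python3 look.py w3; python3 - <<'E'
from h import *
p=ctrl.get_obs()['ee_pos']; print('uv',p[0]*.9934+p[1]*.1146,-p[0]*.1146+p[1]*.9934)
im,d=ctrl.camera('top')
for l,z in [('carrier',.026),('stop',.032)]:
    for q in ctrl.cut_out('top',l)[:1]:
        b=cv2.boxPoints(cv2.minAreaRect(cv2.findNonZero(q['pixels'].astype(np.uint8)))); print(l,onplane('top',b,z)[:,:2].round(4).tolist())
E
```

```text
13.8 [ 0.66   -0.0297  0.1085] [-3.1404e+00 -5.0000e-04  1.6853e+00] [-0.2  0.8  0.2]
carrier 0.57 [[258.0, 0.0], [396.0, 0.0], [396.0, 167.0], [258.0, 167.0]] [[0.5989, 0.1226], [0.6965, 0.1337], [0.7183, 0.0156], [0.6057, 0.0028]] len [0.0982 0.1201 0.1133 0.12  ] ang [   6.5   -79.53 -173.51   93.25]
plate 0.62 [[139.0, 0.0], [426.0, 0.0], [426.0, 311.0], [139.0, 311.0]] [[0.5059, 0.1166], [0.7223, 0.1416], [0.779, -0.1277], [0.4931, -0.1598]] len [0.2178 0.2752 0.2877 0.2766] ang [   6.61  -78.1  -173.59   87.35]
uv 0.652151081845969 -0.10473016807169222
carrier [[0.696, 0.1409], [0.7106, 0.0149], [0.61, 0.0044], [0.5958, 0.1296]]
stop [[0.6967, 0.1609], [0.6985, 0.1377], [0.6243, 0.132], [0.6225, 0.1551]]
```

View pics/w3.png

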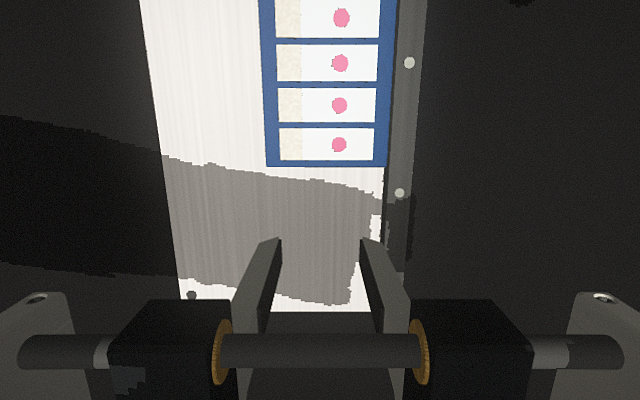

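The wrist view shows the carrier's far edge (column ~388) running along the rail with no visible gap. I'll push it gently toward the rail once more with closed fingers at mid-length, to confirm and seat it.

Call:
step_arm --deltas '[{"dp": [0.4,-0.35,0],"twist": 0},{"dp": [0.4,-0.35,0],"twist": 0},{"dp": [0.4,-0.35,0],"twist": 0},{"dp": [0.4,-0.35,0],"twist": 0},{"dp": [0.4,-0.35,0],"twist": 0},{"dp": [0.45,-0.35,0],"twist": 0},{"dp": [0,0,0],"twist": 0},{"dp": [0,0,0.7],"twist": 0},{"dp": [0,0,0.7],"twist": 0},{"dp": [0,0,0.6],"twist": 0},{"dp": [0,0,0.35],"twist": 0},{"dp": [0,0,0],"twist": 0}]' --gripper -1

```text
time_s: 15.3
ee_pos: [0.5651, 0.0582, 0.0138]
eef_rot: [-3.139, -0.0, 1.685]
force: [-0.4, -0.9, 0.3]
grip_width: 0.0007
grip_force: 0.0
```

Call:
step_arm --deltas '[{"dp": [0,0.15,0],"twist": 0},{"dp": [0,0.15,0],"twist": 0},{"dp": [0,0.1,0],"twist": 0}]'

```text
time_s: 15.6
ee_pos: [0.583, 0.0605, 0.0166]
eef_rot: [3.14, 0.0, 1.686]
force: [-0.6, 0.0, -0.4]
grip_width: 0.0006
grip_force: 0.0
```

Call:
step_arm --deltas '[{"dp": [0,0.05,0],"twist": 0},{"dp": [0,0.05,0],"twist": 0}]'

```text
time_s: 15.8
ee_pos: [0.5859, 0.0609, 0.0157]
eef_rot: [3.141, 0.0, 1.686]
force: [0.4, -0.1, 0.3]
grip_width: 0.0006
grip_force: 0.0
```

Call:
step_arm --deltas '[{"dp": [0,0.05,0],"twist": 0}]'

```text
time_s: 15.9
ee_pos: [0.5877, 0.0612, 0.0156]
eef_rot: [3.142, 0.0, 1.686]
force: [0.5, -0.1, -0.2]
grip_width: 0.0003
grip_force: 0.0
```

Call:
step_arm --deltas '[{"dp": [0,0.05,0],"twist": 0}]'

```text
time_s: 16.0
ee_pos: [0.5897, 0.0614, 0.0155]
eef_rot: [-3.142, -0.0, 1.686]
force: [-0.4, -0.4, 0.9]
grip_width: 0.0004
grip_force: 0.0
```

Call:
step_arm --deltas '[{"dp": [0,0.04,0],"twist": 0}]'

```text
time_s: 16.1
ee_pos: [0.5913, 0.0616, 0.0155]
eef_rot: [-3.142, -0.0, 1.686]
force: [-0.6, -0.3, -0.4]
grip_width: 0.0005
grip_force: 0.0
```

Call:
step_arm --deltas '[{"dp": [0,0.04,0],"twist": 0}]'

```text
time_s: 16.2
ee_pos: [0.5927, 0.0617, 0.0154]
eef_rot: [-3.141, 0.0, 1.686]
force: [-2.9, -0.8, 2.4]
grip_width: 0.0002
grip_force: 1.4
```

Call:
step_arm --deltas '[{"dp": [0,0.03,0],"twist": 0}]'

```text
time_s: 16.3
ee_pos: [0.5935, 0.0619, 0.0153]
eef_rot: [-3.14, -0.0, 1.686]
force: [-9.8, -0.4, 3.6]
grip_width: 0.0002
grip_force: 4.7
```

Call:
step_arm --deltas '[{"dp": [0,0.03,0],"twist": 0}]'

```text
time_s: 16.4
ee_pos: [0.5937, 0.0619, 0.0152]
eef_rot: [-3.137, -0.0, 1.686]
force: [-17.8, -2.4, 12.0]
grip_width: 0.0009
grip_force: 8.9
```

It seats firmly on the rail. I'll retreat and check.

Call:
step_arm --deltas '[{"dp": [0,-0.2,0],"twist": 0},{"dp": [0,-0.6,0],"twist": 0},{"dp": [0,0,-0.8],"twist": 0},{"dp": [0,0,-0.9],"twist": 0},{"dp": [0,0,-0.9],"twist": 0},{"dp": [-0.6,0,-0.9],"twist": 0},{"dp": [-0.9,0,-0.9],"twist": 0},{"dp": [-0.9,0,-0.9],"twist": 0},{"dp": [-0.9,0,0],"twist": 0},{"dp": [-0.9,0,0],"twist": 0},{"dp": [0,0,0],"twist": 0},{"dp": [0,0,0],"twist": 0}]'

```text
time_s: 17.6
ee_pos: [0.5823, -0.1076, 0.2259]
eef_rot: [3.142, -0.0, 1.684]
force: [-0.2, 0.8, 0.1]
grip_width: 0.0008
grip_force: 0.0
```

```bash
python3 look.py w4; python3 - <<'E'
from h import *
im,d=ctrl.camera('top'); 
for l,z in [('carrier',.026),('oil',.065),('jar',.058),('coverbox',.04)]:
    for q in ctrl.cut_out('top',l)[:1]:
        b=cv2.boxPoints(cv2.minAreaRect(cv2.findNonZero(q['pixels'].astype(np.uint8)))); print(l,b.round().tolist(),onplane('top',b,z)[:,:2].round(4).tolist())
t=cv2.resize(im[120:240,270:470],None,fx=4,fy=4,interpolation=cv2.INTER_CUBIC); save('top4',t)
E
```

```text
17.65 [ 0.5823 -0.1069  0.226 ] [ 3.1416e+00 -2.0000e-04  1.6855e+00] [ 0.4 -0.4 -0.5]
carrier 0.86 [[358.0, 0.0], [458.0, 0.0], [458.0, 88.0], [358.0, 88.0]] [[0.5997, 0.0867], [0.7016, 0.0978], [0.7219, 0.0148], [0.6122, 0.0027]] len [0.1025 0.0854 0.1103 0.0849] ang [   6.23  -76.29 -173.68   98.46]
plate 0.56 [[272.0, 0.0], [478.0, 0.0], [478.0, 216.0], [272.0, 216.0]] [[0.509, 0.0815], [0.729, 0.1058], [0.7913, -0.1335], [0.5259, -0.1636]] len [0.2214 0.2473 0.267  0.2457] ang [   6.32  -75.42 -173.54   93.96]
carrier [[321.0, 154.0], [383.0, 148.0], [387.0, 197.0], [326.0, 202.0]] [[0.6973, 0.141], [0.712, 0.0132], [0.6117, 0.0028], [0.5974, 0.1298]]
oil [[303.0, 99.0], [318.0, 99.0], [318.0, 117.0], [303.0, 117.0]] [[0.8014, 0.1808], [0.8022, 0.1507], [0.7654, 0.1497], [0.7646, 0.1797]]
jar [[305.0, 268.0], [327.0, 268.0], [327.0, 293.0], [305.0, 293.0]] [[0.4643, 0.1672], [0.4655, 0.1236], [0.416, 0.1223], [0.4148, 0.1658]]
coverbox [[229.0, 181.0], [256.0, 167.0], [270.0, 195.0], [243.0, 209.0]] [[0.6346, 0.3275], [0.6635, 0.2734], [0.6071, 0.2427], [0.5783, 0.2966]]
```

View pics/top4.png

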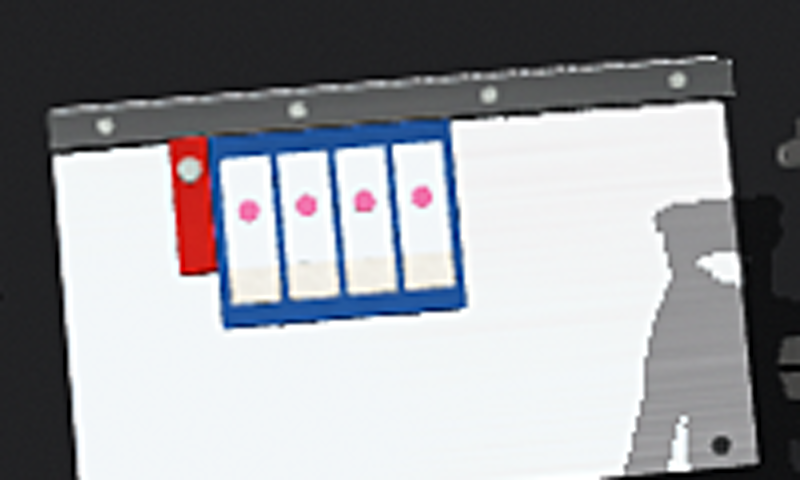

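View pics/w4.png

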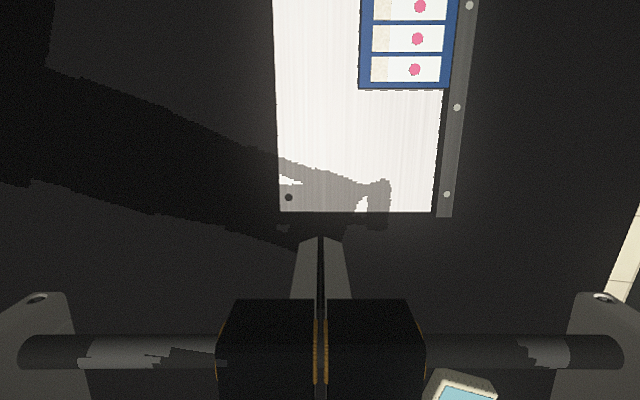

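The enlarged top view shows the carrier, from (210,138) to (465,305), touching the red stop at column ~213 and lying flush along the rail. The wrist view also shows it against the rail, and the gripper is clear. I'm handing in.

```bash
python3 -c "
from station import ctrl
print(ctrl.hand_in())"
```

```text
the job is handed in; nothing more can be done
None
```

The carrier was pushed home against the rail and the red stop, the fingers were withdrawn, the oil bottle, jar and cover-glass box showed no sign of moving, and the job was handed in at about 18 s; the interface gave no verdict.

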